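Unstack the labware into its trays

ROBOT

A 6-joint arm with a two-finger parallel gripper is mounted at the origin on the work surface. World frame = base frame: x ahead of the robot, y to its left, z up, the work surface at z = 0. Lengths are in m, angles in rad, forces in N, time in s.
With the tool pointing down it reaches from about 0.375 to 0.975 m from the base axis. Payload 3.8 kg.
Tool frame: the origin (TCP) lies midway between the tips of the shut fingers; the grasp point (between the pads) lies bot.grasp_offset behind it (bot.grasp_offset is the distance from the TCP to the grasp point, in m); z points along the fingers, y is the direction in which the jaws open and shut (so a half turn about z gives the same grasp; the last joint's range is limited). The gripper opens to 85 mm and grips with 20 to 120 N. Pads are 22 mm wide; open, the fingers measure 114 mm over their backs; the gripper's body (76 mm by 85 mm) begins 54 mm behind the grasp point. The pads swing forward as they close: fully open they stand 13 mm farther back than shut.
Start: joints at [-1.372, 0.264, 1.604, -0, 1.274, -0.037], TCP at [0.158, -0.656, 0.231] pointing down, gripper open.
Joint ranges: [-2.63, 2.63], [-0.94, 2.18], [0.31, 2.57], [-1.31, 4.45], [0, 2.66], [-2.55, 2.55]. Speed limits (rad/s): [2.57, 2.57, 3.14, 3.14, 3.14, 3.14].

INTERFACE

Orientations are given as a rotation vector (axis times angle).
In Python, from workcell import read_state, viewer, job, bot gives the robot as it stands.
- The arm moves only by the shell command python3 -m crank 'ROWS' [FORCE]. ROWS is text: rows parted by semicolons, each of 7 numbers parted by spaces: the shift along the tool's x, y, z in mm, then the turn, a rotation vector about the tool's x, y, z in rad, then the closure in counts, from 0 (fully open) to 255 (shut). A call has 1 to 20 rows; each row is the pose to reach, as a shift and turn from the pose commanded when the call began, along the tool's axes at that moment; what a row does not reach only later rows make up. A row lasts 1/8 s, in which the tool goes at most 62.5 mm and 10.7 degrees, less where a joint would pass 70% of its speed; a pose out of reach is approached as far as the arm can. A call with a gripper value outside its range is refused whole. The fingers move at their own pace and stop on an object; FORCE is the grip in N (left out, the last holds). Time passes only in rows, so rows that repeat a pose let the fingers close. It gives the time, the measured TCP pose, the force and the opening at its end, in the units of the state.
- read_state(): the state, without advancing time (a new reading comes with each control period).
- viewer.read_camera(name): name is "side" or "top"; returns a dict with "pixels" (400x640x3 uint8, red, green, blue), "vertical_fov" (degrees; the focal length in pixels is half the picture's height over the tangent of half this angle, whatever the lens; pixels are square), "cx", "cy" (the principal point, pixels), "view" (4x4, takes a point from world to camera coordinates). Camera axes: x right, y up, looking along -z (the intrinsics and any distortion apply to the point x, -y, -z); pixel columns grow to the right and rows downward; lengths in m; the calibration is good to about 2 mm. A picture is of the moment at which its call begins. There is no depth.
- job.finish_job(): hands the job in, once; it reports no verdict.
The state is a dict: "time": time; "q": joint angles; "joint_vel": joint speeds; "joint_torque": joint torques, N m; "tool_pos": TCP position; "tcp_rot": TCP orientation; "wrist_force": force on the tool from outside, world axes, zero at the start; "torque": the same for the moment, N m; "width": opening from 0.0 (shut) to 1.0 (fully open).
Only numpy, scipy, OpenCV 4.12 (cv2) and the standard library are available. Lean on these libraries where they do the work, as an engineer would, in place of code of your own. Each camera call takes 0.05 s, during which the arm holds its last target.

TASK

Set out the bench for the next run: take the stack of labware apart from the top down, one thing at a time, and set each straight into its own blue-rimmed tray - the jar in the round one, the slide box, the tip box and the tube block in the small, middle and large rectangular ones. Keep everything upright, lower things rather than dropping them, let each sit flat inside its tray's rim, and do not shift the rack of sample tubes.

Things in the scene. Friction and masses are not known exactly. Their poses are not given: they have to be found in the camera images.
- jar_mid (a point): Small round jar, amber glass with a white cap, diameter 30 mm, 40 mm tall, about 60 g; upright at the top of the stack. Point: its centre, 20 mm above its underside; z up.
- slidebox_mid (a point): Slide box: small closed grey plastic box with a dark seam, 36 x 64 x 36 mm (x, y, z), about 100 g; under the jar, on the tip box. Point: its centre, 18 mm above its underside. Axes: x along the short side, y the long side, z up; either way round.
- tipbox_mid (a point): Tip box: closed white plastic box with a grey seam, 50 x 90 x 40 mm (x, y, z), about 160 g; under the slide box, on the tube block. Point: its centre, 20 mm above its underside. Axes: x along the short side, y the long side, z up; either way round.
- block_mid (a point): Tube block: solid aluminium with rows of dark wells on its flat top, 60 x 116 x 44 mm (x, y, z), 300 to 650 g; bottom of the stack, on the bench. Point: its centre, 22 mm above its underside. Axes: x along the short side, y the long side, z up; either way round. The stack is loose, its layers turned a few degrees from one another, its top 160 mm above the bench.
- jar_tray_in (a point): Tray of the jar, the only round one: 48 mm across inside the rim, 56 mm outside. Shallow tray fixed to the bench: grey floor 2 mm thick, blue rim 4 mm thick, standing 5 mm above the floor. Point: centre of the floor's upper face, 2 mm above the bench, z up.
- slidebox_tray_in (a point): Tray of the slide box, the smallest rectangular one: 54 x 82 mm inside the rim (x, y), 9 mm of play on every side of the slide box. Shallow tray fixed to the bench: grey floor 2 mm thick, blue rim 4 mm thick, standing 5 mm above the floor. Point: centre of the floor's upper face, 2 mm above the bench, z up, x along the short side.
- tipbox_tray_in (a point): Tray of the tip box, the middle-sized rectangular one: 68 x 108 mm inside the rim (x, y), 9 mm of play on every side of the tip box. Shallow tray fixed to the bench: grey floor 2 mm thick, blue rim 4 mm thick, standing 5 mm above the floor. Point: centre of the floor's upper face, 2 mm above the bench, z up, x along the short side.
- block_tray_in (a point): Tray of the tube block, the largest rectangular one: 78 x 134 mm inside the rim (x, y), 9 mm of play on every side of the tube block. Shallow tray fixed to the bench: grey floor 2 mm thick, blue rim 4 mm thick, standing 5 mm above the floor. Point: centre of the floor's upper face, 2 mm above the bench, z up, x along the short side.
- rack_mid (a point): Blue tube rack with capped tubes, loose, not to be shifted: 56 x 112 mm (x, y), 56 mm tall, tubes to 82 mm. Point: on its middle axis, 28 mm up. Also about: amber bottle (115 mm tall) far left, beaker (80 mm) far right, three black caps 8 mm high between the trays, marker and dishes (under 35 mm) near the robot; equipment up to 0.25 m tall farther out.
Not all that is in view belongs to the job. Leave any green or pink look-alike of the part that bears slidebox_mid alone. Leave any green or purple look-alike of the part that bears tipbox_mid alone.

How it is judged:
On the way, in this order (a step that is already met when the one before it is completed fails the run):
1. the jar sits flat in its own tray, released (horizontal distance between jar_mid and jar_tray_in below 0.014 m and z of jar_mid in the frame of jar_tray_in below 0.0218 m and angle between jar_mid's own z axis and vertical below 0.08 rad and contact force between jar and the fingers below 0.05 N), for 0.2 s.
2. the slide box sits flat in its own tray, released (horizontal distance between slidebox_mid and slidebox_tray_in below 0.014 m and z of slidebox_mid in the frame of slidebox_tray_in below 0.0198 m and angle between slidebox_mid's own z axis and vertical below 0.08 rad and contact force between slidebox and the fingers below 0.05 N), for 0.2 s.
3. the tip box sits flat in its own tray, released (horizontal distance between tipbox_mid and tipbox_tray_in below 0.014 m and z of tipbox_mid in the frame of tipbox_tray_in below 0.0218 m and angle between tipbox_mid's own z axis and vertical below 0.08 rad and contact force between tipbox and the fingers below 0.05 N), for 0.2 s.
4. the tube block sits flat in its own tray, released (horizontal distance between block_mid and block_tray_in below 0.014 m and z of block_mid in the frame of block_tray_in below 0.0238 m and angle between block_mid's own z axis and vertical below 0.08 rad and contact force between block and the fingers below 0.05 N), for 0.2 s.
At the end, for the whole second after the job is handed in: Jar, slide box, tip box and tube block each sit flat inside the rim of their own tray: centre within 14 mm of the tray's centre (the rim allows no more), no more than 1.8 mm above the height of lying on the floor, tilted less than 0.08 rad, released and at rest (all of step 1 and all of step 2 and all of step 3 and all of step 4 and linear speed of each of jar, slidebox, tipbox, block below 0.02 m/s and angular speed of each of jar, slidebox, tipbox, block below 0.2 rad/s); the robot touches nothing.
It fails at once if one of the four things is tipped over (more than 0.6 rad from upright) (angle between any of jar_mid, slidebox_mid, tipbox_mid, block_mid's own z axis and vertical above 0.6 rad).
It fails at once if one of the four things is dropped or thrown (falls free by more than about 30 mm, faster than 0.8 m/s) ((linear speed of jar above 0.8 m/s and contact force between jar and anything else below 0.001 N) or (linear speed of slidebox above 0.8 m/s and contact force between slidebox and anything else below 0.001 N) or (linear speed of tipbox above 0.8 m/s and contact force between tipbox and anything else below 0.001 N) or (linear speed of block above 0.8 m/s and contact force between block and anything else below 0.001 N)).
It fails at once if the rack of sample tubes is shifted by more than 15 mm or tipped (distance of rack_mid from where it was at the start of the episode above 0.015 m or angle between rack_mid's own z axis and vertical above 0.3 rad).
It also fails if it takes over 122 s, if anything falls off the work surface, if the arm or the gripper's body presses on something with over 40 N, if the wrist force passes 120 N, or if a joint passes its speed limit or range.

## Working session

There is one attempt and no reset: what is moved stays moved. The work goes in short steps, Python scripts to look and compute and a shell command to move; the robot and the scene stay as the last step left them, time stands still between calls to the robot, and variables do not carry over. Pictures are saved under pics/ and viewed, and the job is handed in when it is done.

```bash
ls; mkdir -p pics; python3 - <<'E'
from workcell import read_state, viewer, job, bot
import cv2
print(read_state(), bot.grasp_offset)
for n in("side","top"):
    c=viewer.read_camera(n)
    print(n,{k:v for k,v in c.items() if k!='pixels'})
    cv2.imwrite(f"pics/{n}0.png",c['pixels'][:,:,::-1])
E
```

```text
pics
{'time': 0.0, 'q': array([-1.37190530e+00,  2.64725980e-01,  1.60539583e+00,  2.63381256e-05,
        1.27370849e+00, -3.69034577e-02]), 'joint_vel': array([ 0.00086187,  0.00091293,  0.00093965, -0.00055976, -0.00076998,
        0.00224592]), 'joint_torque': array([-4.23477431e-04, -5.15107834e+01, -3.67316115e+01, -7.56588383e-05,
        1.29364451e-02, -2.58335041e-05]), 'tool_pos': array([ 0.15754781, -0.65559101,  0.22996856]), 'tcp_rot': array([-3.11756881e+00, -3.69253021e-01,  2.44782798e-04]), 'wrist_force': array([ 0.02640326,  0.09464314, -0.22590761]), 'torque': array([0.05429763, 0.02869022, 0.01232316]), 'width': 0.9977547188413884} 0.0187
side {'vertical_fov': 56.49609923051791, 'cx': 324.1887761936166, 'cy': 201.3387924772883, 'view': array([[-0.86960496, -0.49371428, -0.00578036,  0.39277184],
       [ 0.36717391, -0.65446116,  0.66095682, -0.211095  ],
       [-0.33010684,  0.57264893,  0.75040168, -0.88912711],
       [ 0.        ,  0.        ,  0.        ,  1.        ]])}
top {'vertical_fov': 47.8252513850166, 'cx': 322.7656940393947, 'cy': 194.7127032815132, 'view': array([[-2.91667578e-02, -9.99574209e-01,  8.36985498e-04,
         4.13690724e-03],
       [ 9.90632271e-01, -2.87940656e-02,  1.33486353e-01,
        -4.65008793e-01],
       [-1.33405415e-01,  4.72250896e-03,  9.91050298e-01,
        -1.25612628e+00],
       [ 0.00000000e+00,  0.00000000e+00,  0.00000000e+00,
         1.00000000e+00]])}
```

View pics/top0.png

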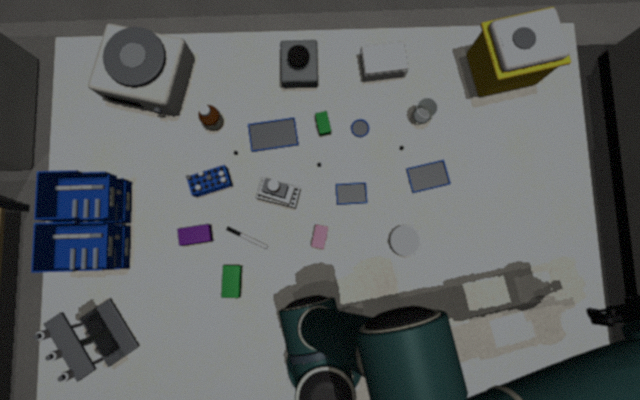

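View pics/side0.png

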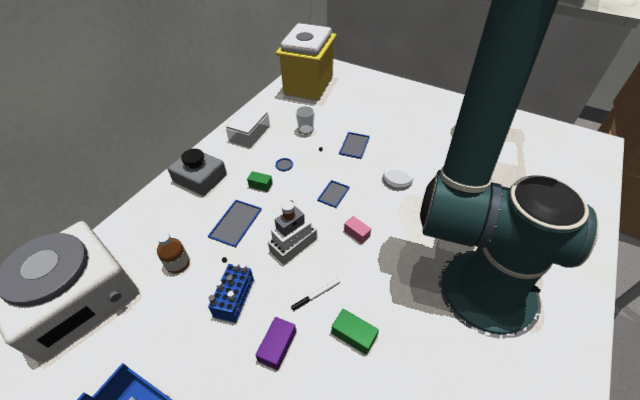

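The top view shows the stack at about (277,190). The trays are round (360,128), small (351,194), middle (428,176) and large (273,134). The rack is at (210,180), and the look-alikes are away from the job. Next I'll enlarge these areas.

```bash
cat > h.py <<'E'
import numpy as np, cv2
from workcell import read_state, viewer, job, bot
def K(c):
    f=200/np.tan(np.radians(c['vertical_fov']/2)); return f,c['cx'],c['cy']
def p2w(c,u,v,z):
    f,cx,cy=K(c); R=c['view'][:3,:3]; t=c['view'][:3,3]
    d=R.T@np.array([(u-cx)/f,-(v-cy)/f,-1]); o=-R.T@t
    return o+d*(z-o[2])/d[2]
def w2p(c,p):
    f,cx,cy=K(c); q=c['view'][:3,:3]@np.asarray(p)+c['view'][:3,3]
    return np.array([cx+f*q[0]/-q[2],cy-f*q[1]/-q[2]])
def crop(c,name,x0,y0,x1,y1,s,ticks=10):
    im=cv2.resize(c['pixels'][y0:y1,x0:x1,::-1].copy(),None,fx=s,fy=s,interpolation=cv2.INTER_CUBIC)
    for x in range(-(-x0//ticks)*ticks,x1,ticks):
        X=int((x-x0+.5)*s); cv2.line(im,(X,0),(X,6),(0,0,255),1); cv2.putText(im,str(x),(X-10,18),0,.38,(0,0,255),1)
    for y in range(-(-y0//ticks)*ticks,y1,ticks):
        Y=int((y-y0+.5)*s); cv2.line(im,(0,Y),(6,Y),(0,0,255),1); cv2.putText(im,str(y),(8,Y+4),0,.38,(0,0,255),1)
    cv2.imwrite(f'pics/{name}.png',im)
def rect(c,mask_z,pts):
    pass
E
python3 - <<'E'
from h import *
c=viewer.read_camera('top'); np.save('top0.npy',c['pixels'])
crop(c,'t1',250,165,310,220,13,5)
crop(c,'t2',235,105,375,215,5.5)
s=viewer.read_camera('side')
crop(s,'s1',255,190,335,265,9.5,5)
# tray blue blobs
hsv=cv2.cvtColor(c['pixels'],cv2.COLOR_RGB2HSV)
for n,b,(dx,dy) in(('jar',(340,110,380,145),(56,56)),('slide',(328,175,376,212),(62,90)),('tip',(398,152,460,198),(76,116)),('block',(238,110,305,158),(86,142))):
    x0,y0,x1,y1=b
    h=hsv[y0:y1,x0:x1]; m=((h[...,0]>95)&(h[...,0]<130)&(h[...,1]>70)).astype(np.uint8)
    ys,xs=np.nonzero(m)
    W=np.array([p2w(c,x+x0,y+y0,.007)[:2] for x,y in zip(xs,ys)])*1000
    r=cv2.minAreaRect(W.astype(np.float32)); print(n,len(xs),r)
E
```

```text
jar 91 ((666.2752075195312, -124.39651489257812), (50.5997428894043, 51.95164489746094), 88.34162139892578)
slide 143 ((470.539306640625, -92.18817138671875), (60.540035247802734, 89.14158630371094), 2.1960771083831787)
tip 197 ((515.039794921875, -318.5964660644531), (74.90814208984375, 115.58462524414062), 11.76739501953125)
block 245 ((653.44287109375, 133.43359375), (86.18101501464844, 140.0556640625), 6.674294471740723)
```

View pics/t1.png

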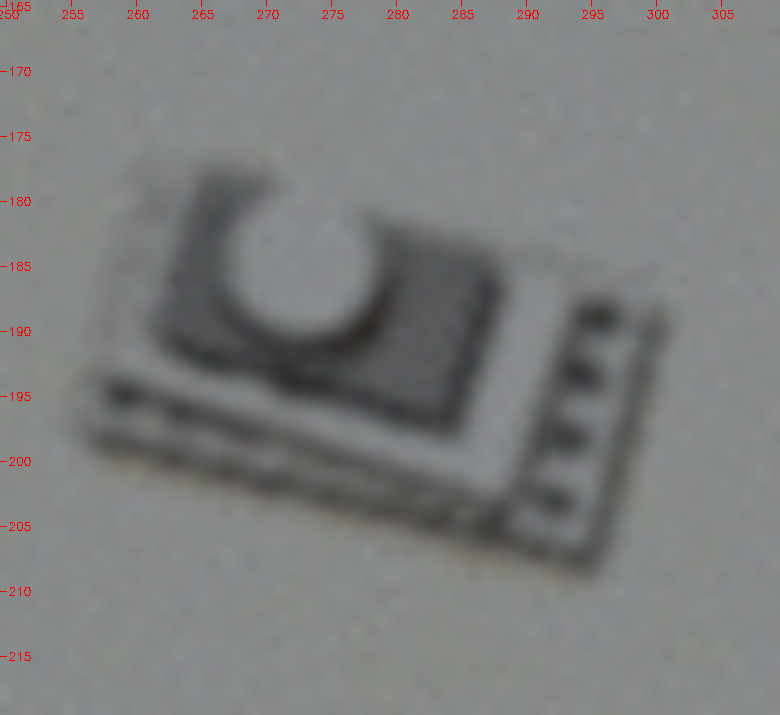

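View pics/s1.png

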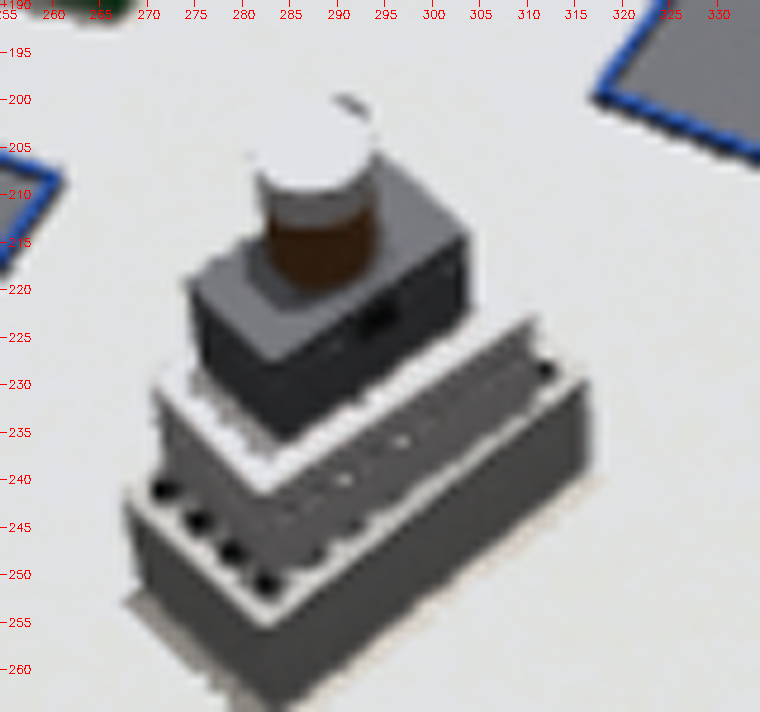

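View pics/t2.png

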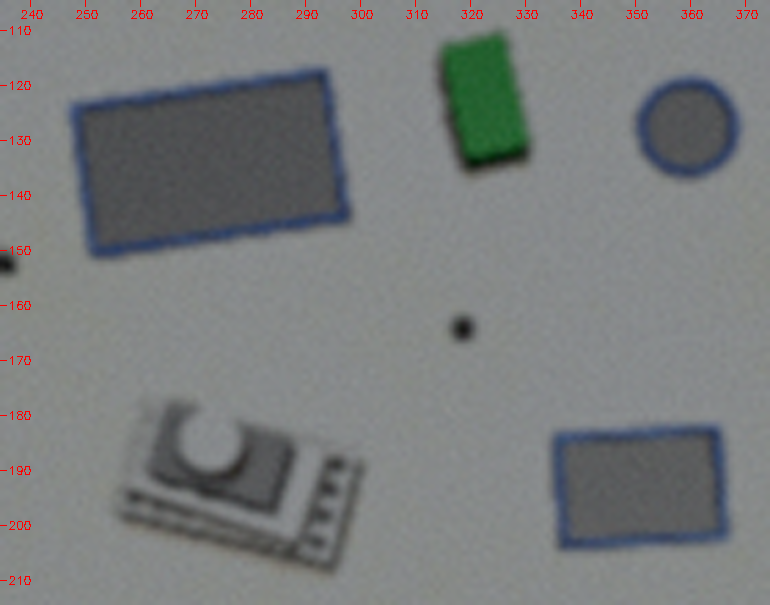

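```bash
cat >> h.py <<'E'
from scipy.optimize import least_squares
from scipy.spatial.transform import Rotation as Ro
def fitbox(obs,sx,sy,z,x0):
    """obs: list of (cam,u,v,signx,signy)"""
    def r(p):
        c,s=np.cos(p[2]),np.sin(p[2]); o=[]
        for cam,u,v,a,b in obs:
            X=a*sx/2;Y=b*sy/2
            o.append(w2p(cam,[p[0]+c*X-s*Y,p[1]+s*X+c*Y,z])-[u,v])
        return np.concatenate(o)
    f=least_squares(r,x0); return f.x,f.fun.reshape(-1,2).round(1)
def plan(x,y,z,yaw):
    """yaw: world angle of tool y axis; TCP at x,y,z; prints row from measured pose"""
    st=read_state(); R0=Ro.from_rotvec(st['tcp_rot'])
    best=None
    for k in(0,np.pi):
        yy=np.array([np.cos(yaw+k),np.sin(yaw+k),0]); zz=np.array([0,0,-1.]); xx=np.cross(yy,zz)
        R=Ro.from_matrix(np.stack([xx,yy,zz],1)); d=(R0.inv()*R).as_rotvec()
        if best is None or np.linalg.norm(d)<np.linalg.norm(best): best=d
    sh=R0.inv().apply(np.array([x,y,z])-st['tool_pos'])*1000
    print('shift',sh.round(1),'turn',best.round(3),'q6',st['q'][5].round(2)); return sh,best
E
cat > cams.py <<'E'
from h import *
E
python3 - <<'E'
from h import *
T=viewer.read_camera('top');S=viewer.read_camera('side')
o=lambda c:-c['view'][:3,:3].T@c['view'][:3,3]
print(o(T),o(S))
print('jar top',p2w(T,273,185.5,.16),'side',p2w(S,288,204,.16), 'side base front px', p2w(S,287.5,220,.12))
# body corner signs: x=+ far, y=+ left
sl=[(T,265.5,177,1,1),(T,288,184,1,-1),(T,284.5,197.5,-1,-1),(T,261.5,191,-1,1),(S,274.5,219.5,-1,1),(S,303.5,214.5,-1,-1),(S,283.5,228,-1,1)]
# side: find which by projecting
for z,sx,sy in((.12,.036,.064),(.084,.05,.09),(.044,.06,.116)):
    for a in(1,-1):
        for b in (1,-1):
            p=[.48+a*sx/2+.24*b*sy/2,.09+b*sy/2-.24*a*sx/2,z]; print(z,a,b,w2p(T,p).round(1),w2p(S,p).round(1))
# trays from the side view
hsv=cv2.cvtColor(S['pixels'],cv2.COLOR_RGB2HSV)
for n,b in(('jar',(270,150,300,175)),('slide',(312,175,355,212)),('tip',(335,128,375,162)),('block',(203,196,265,250))):
    x0,y0,x1,y1=b
    h=hsv[y0:y1,x0:x1]; m=((h[...,0]>95)&(h[...,0]<130)&(h[...,1]>100)).astype(np.uint8)
    ys,xs=np.nonzero(m)
    W=np.array([p2w(S,x+x0,y+y0,.007)[:2] for x,y in zip(xs,ys)])*1000
    r=cv2.minAreaRect(W.astype(np.float32)); print(n,len(xs),r)
E
```

```text
[ 0.29319933 -0.00332228  1.30695319] [0.12555797 0.56492128 0.80899752]
jar top [0.47521513 0.11848856 0.16      ] side [0.47993608 0.11769519 0.16      ] side base front px [0.47527063 0.13269129 0.12      ]
0.12 1 1 [274.8 176.5] [280.4 210.9]
0.12 1 -1 [298.9 181.5] [299.9 196.1]
0.12 -1 1 [271.7 190. ] [291.  219.1]
0.12 -1 -1 [295.9 195. ] [310.4 203.7]
0.084 1 1 [272.  175.3] [275.8 221.8]
0.084 1 -1 [304.9 182.1] [302.3 201.2]
0.084 -1 1 [267.8 193.4] [290.1 233.1]
0.084 -1 -1 [300.9 200.3] [316.6 211.5]
0.044 1 1 [269.3 175.1] [272.1 233.4]
0.044 1 -1 [310.4 183.6] [305.3 207.3]
0.044 -1 1 [264.5 196.1] [288.8 247.1]
0.044 -1 -1 [305.8 204.7] [321.9 219.4]
jar 60 ((667.77587890625, -121.89219665527344), (53.90776062011719, 51.38018035888672), 88.71024322509766)
slide 113 ((472.24517822265625, -88.65396118164062), (61.16862487792969, 90.52930450439453), 1.750232458114624)
tip 104 ((516.201171875, -315.48773193359375), (74.33682250976562, 118.05432891845703), 11.765130043029785)
block 217 ((655.3134765625, 137.07028198242188), (86.35528564453125, 140.96353149414062), 6.898554801940918)
```

```bash
python3 - <<'E'
from h import *
T=viewer.read_camera('top');S=viewer.read_camera('side')
sl=[(T,265.5,177,1,1),(T,288,184,1,-1),(T,284.5,197.5,-1,-1),(T,261.5,191,-1,1),(S,274.5,219.5,1,1),(S,303.5,214.5,-1,-1),(S,283.5,228,-1,1)]
ti=[(T,257,193.5,-1,1),(T,290,203,-1,-1),(T,293.5,185.5,1,-1),(S,270.5,230,1,1),(S,282,241.5,-1,1),(S,311,223,-1,-1)]
bl=[(T,256.5,197.5,-1,1),(T,295.5,207,-1,-1),(T,301,187.5,1,-1),(S,268,243,1,1),(S,282.5,255.5,-1,1),(S,316.5,229,-1,-1)]
for o,sx,sy,z in((sl,.036,.064,.12),(ti,.05,.09,.084),(bl,.06,.116,.044)):
    for oo in(o,[k for k in o if k[0] is T],[k for k in o if k[0] is S]):
        p,r=fitbox(oo,sx,sy,z,[.48,.1,.2]); print((p[:2]*1000).round(1),np.degrees(p[2]).round(1),np.abs(r).max())
plan(.477,.118,.24,np.radians(14))
E
```

```text
[477.1 119.8] -18.2 1.5
[476.4 117.8] -17.7 0.7
[477.2 122.4] -18.2 0.9
[476.3 120.4] -18.4 1.8
[475.6 119.1] -17.3 1.0
[475.9 121.9] -19.8 0.8
[474.9 118.2] -15.4 1.7
[473.9 115.1] -16.0 0.5
[475.7 120.8] -14.6 0.9
shift [ 491.4 -678.2   -8.7] turn [-0.     0.     1.562] q6 -0.04
```

```bash
python3 - <<'E'
from h import *
plan(.477,.118,.24,np.radians(-18))
R0=Ro.from_rotvec(read_state()['tcp_rot']); print(R0.inv().apply([.3,.25,.02])*1000)
E
```

```text
shift [ 491.4 -678.2   -8.7] turn [-0.    -0.    -1.021] q6 -0.04
[ 350.10055492 -173.00875391  -19.93922055]
```

```bash
python3 -m crank '350 -173 -20 0 0 -0.5 0;350 -173 -20 0 0 -0.5 0;350 -173 -20 0 0 -0.5 0;350 -173 -20 0 0 -0.5 0;350 -173 -20 0 0 -0.5 0;350 -173 -20 0 0 -0.5 0;350 -173 -20 0 0 -0.5 0;491 -678 -20 0 0 -1.021 0;491 -678 -20 0 0 -1.021 0;491 -678 -20 0 0 -1.021 0;491 -678 -20 0 0 -1.021 0;491 -678 -20 0 0 -1.021 0;491 -678 -20 0 0 -1.021 0;491 -678 -20 0 0 -1.021 0;491 -678 -20 0 0 -1.021 0;491 -678 -20 0 0 -1.021 0;491 -678 -20 0 0 -1.021 0;491 -678 -20 0 0 -1.021 0;491 -678 -20 0 0 -1.021 0' 30; python3 - <<'E'
from h import *
c=viewer.read_camera('side'); crop(c,'a1',230,110,350,270,3.7)
plan(.477,.118,.129,np.radians(-18))
E
```

```text
time: 2.78
tool_pos: [0.4768, 0.1162, 0.2513]
tcp_rot: [2.543, 1.844, -0.0]
wrist_force: [-0.5, -0.1, 0.6]
width: 1.0
shift [  1.7  -0.4 122.3] turn [ 0.     0.    -0.002] q6 0.5
```

View pics/a1.png

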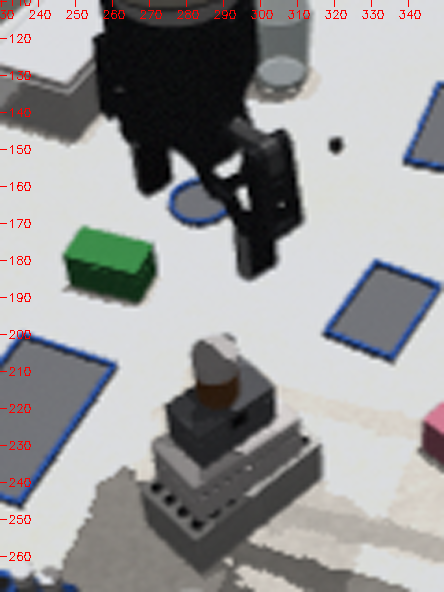

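```bash
python3 -m crank '2 0 60 0 0 0 0;2 0 100 0 0 0 0;2 0 118 0 0 0 0;2 0 125 0 0 0 0;2 0 125 0 0 0 0' 25; python3 -m crank '0 0 0 0 0 0 80;0 0 0 0 0 0 130;0 0 0 0 0 0 170;0 0 0 0 0 0 210;0 0 0 0 0 0 255;0 0 0 0 0 0 255;0 0 0 0 0 0 255;0 0 0 0 0 0 255' 25;  python3 - <<'E'
from h import *
c=viewer.read_camera('side'); crop(c,'a2',230,110,350,270,3.7)
c=viewer.read_camera('top'); crop(c,'a2t',235,135,325,225,6)
E
```

```text
time: 3.45
tool_pos: [0.4783, 0.1195, 0.1273]
tcp_rot: [2.541, 1.846, 0.002]
wrist_force: [-0.3, 0.3, 0.4]
width: 1.002
time: 4.45
tool_pos: [0.4779, 0.1196, 0.1269]
tcp_rot: [2.541, 1.846, 0.002]
wrist_force: [1.1, -0.2, 4.8]
width: 0.343
```

View pics/a2.png

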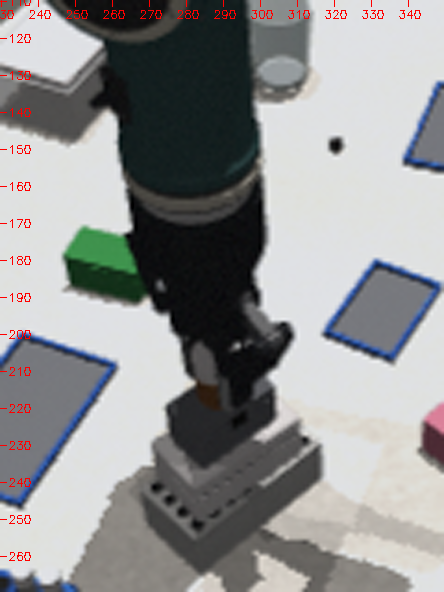

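```bash
python3 -m crank '0 0 -15 0 0 0 255;0 0 -45 0 0 0 255;0 0 -70 0 0 0 255;0 0 -70 0 0 0 255' 25; python3 - <<'E'
from h import *
plan(.667,-.123,.15,np.radians(-18))
plan(.667,-.123,.011,np.radians(-18))
E
```

```text
time: 5.05
tool_pos: [0.4787, 0.1198, 0.1986]
tcp_rot: [2.54, 1.846, 0.006]
wrist_force: [-0.5, -0.5, -1.0]
width: 0.343
shift [-172.9  253.9   49.2] turn [ 0.004 -0.002  0.   ] q6 0.51
shift [-173.2  253.4  188.2] turn [ 0.004 -0.002  0.   ] q6 0.51
```

```bash
python3 -m crank '-50 75 0 0 0 0 255;-100 150 0 0 0 0 255;-173 254 20 0 0 0 255;-173 254 50 0 0 0 255;-173 254 50 0 0 0 255;-173 254 100 0 0 0 255;-173 254 140 0 0 0 255;-173 254 165 0 0 0 255;-173 254 175 0 0 0 255;-173 254 175 0 0 0 255;-173 254 175 0 0 0 255;-173 254 175 0 0 0 255' 25; python3 - <<'E'
from h import *
c=viewer.read_camera('side'); crop(c,'a3',240,110,330,190,8)
c=viewer.read_camera('top'); crop(c,'a3t',320,95,400,160,8)
plan(.667,-.123,.010,np.radians(-18))
E
```

```text
time: 6.55
tool_pos: [0.6668, -0.1237, 0.0231]
tcp_rot: [2.54, 1.846, 0.003]
wrist_force: [0.2, 0.5, 0.1]
width: 0.342
shift [ 0.8  0.4 12.7] turn [ 0.002 -0.     0.   ] q6 0.09
```

View pics/a3.png

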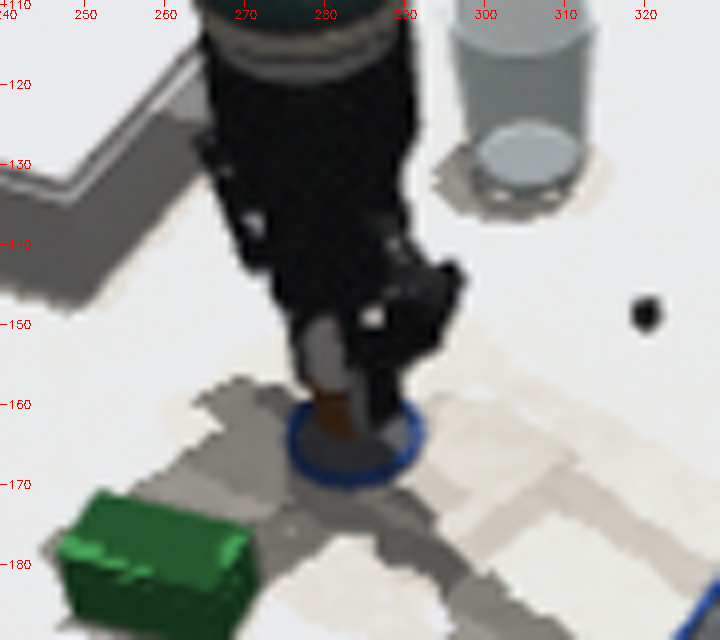

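View pics/a3t.png

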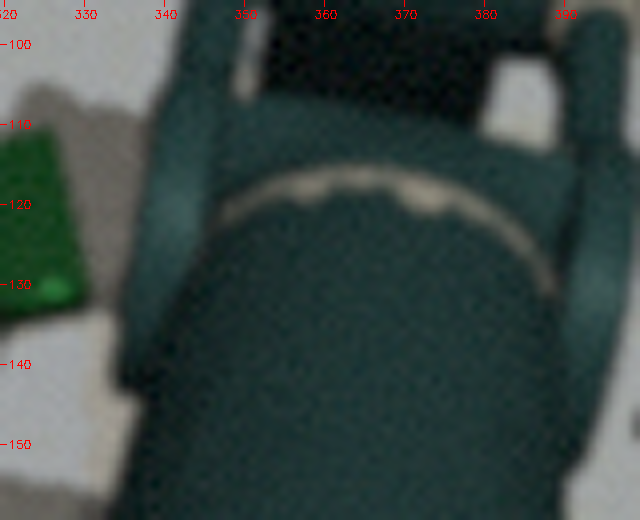

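The side view shows the jar above the round tray's centre (about 283,164), upright. Lowering it.

```bash
python3 -m crank '1 0 5 0 0 0 255;1 0 9 0 0 0 255;1 0 11 0 0 0 255;1 0 13 0 0 0 255;1 0 14 0 0 0 255;1 0 14 0 0 0 255' 25; 
```

```text
time: 7.4
tool_pos: [0.6655, -0.1224, 0.0089]
tcp_rot: [-2.541, -1.846, 0.001]
wrist_force: [-4.9, 1.9, 8.8]
width: 0.343
```

```bash
python3 -m crank '0 0 -1 0 0 0 255;0 0 -1 0 0 0 140;0 0 -1 0 0 0 120;0 0 -1 0 0 0 80;0 0 -1 0 0 0 40;0 0 -1 0 0 0 0;0 0 -1 0 0 0 0'; python3 -m crank '0 0 -20 0 0 0 0;0 0 -60 0 0 0 0;0 0 -110 0 0 0 0;0 0 -150 0 0 0 0;-20 -60 -190 0 0 0 0;-20 -110 -200 0 0 0 0;-20 -150 -200 0 0 0 0;-20 -200 -200 0 0 0 0;-20 -200 -200 0 0 0 0';python3 - <<'E'
from h import *
c=viewer.read_camera('side'); crop(c,'a4',240,130,330,270,5.5)
c=viewer.read_camera('top'); crop(c,'a4t',320,95,400,160,8)
E
```

```text
time: 8.28
tool_pos: [0.6658, -0.1225, 0.0082]
tcp_rot: [-2.541, -1.847, 0.0]
wrist_force: [-0.1, -0.4, 0.7]
width: 1.002
time: 9.4
tool_pos: [0.4662, -0.0788, 0.209]
tcp_rot: [-2.541, -1.847, 0.0]
wrist_force: [1.0, -0.4, 0.3]
width: 0.996
```

View pics/a4.png

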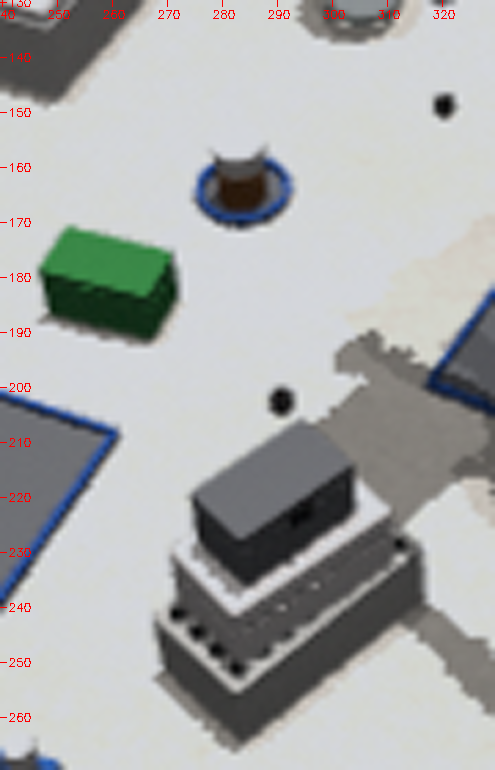

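View pics/a4t.png

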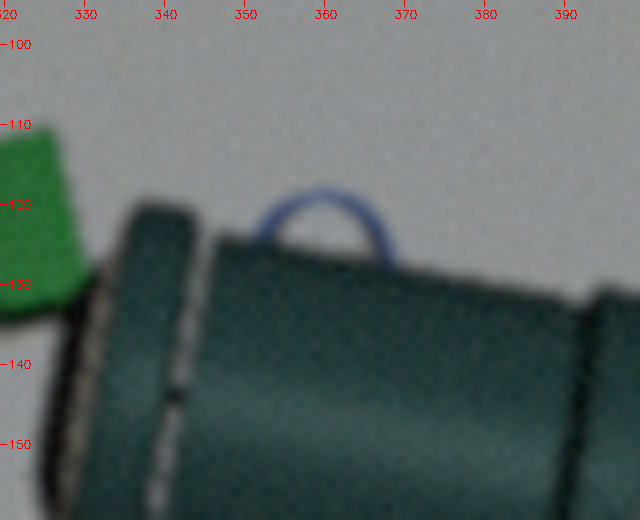

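```bash
python3 - <<'E'
from h import *
plan(.477,.120,.20,np.radians(-18))
plan(.477,.120,.094,np.radians(-18))
E
```

```text
shift [192.3 -55.    9.8] turn [ 0.003 -0.     0.   ] q6 0.09
shift [192.2 -55.3 115.8] turn [ 0.003 -0.     0.   ] q6 0.09
```

```bash
python3 -m crank '192 -55 0 0.003 0 0 0;192 -55 0 0.003 0 0 0;192 -55 0 0.003 0 0 0;192 -55 0 0.003 0 0 0;192 -55 0 0.003 0 0 0;192 -55 50 0.003 0 0 0;192 -55 90 0.003 0 0 0;192 -55 110 0.003 0 0 0;192 -55 116 0.003 0 0 0;192 -55 116 0.003 0 0 0;192 -55 116 0.003 0 0 60;192 -55 116 0.003 0 0 110;192 -55 116 0.003 0 0 150;192 -55 116 0.003 0 0 255;192 -55 116 0.003 0 0 255;192 -55 116 0.003 0 0 255;192 -55 116 0.003 0 0 255' 30;python3 - <<'E'
from h import *
c=viewer.read_camera('side'); crop(c,'a5',250,150,330,270,5)
E
```

```text
time: 11.62
tool_pos: [0.4771, 0.12, 0.0932]
tcp_rot: [-2.54, -1.846, 0.001]
wrist_force: [0.4, -0.7, 5.9]
width: 0.417
```

View pics/a5.png

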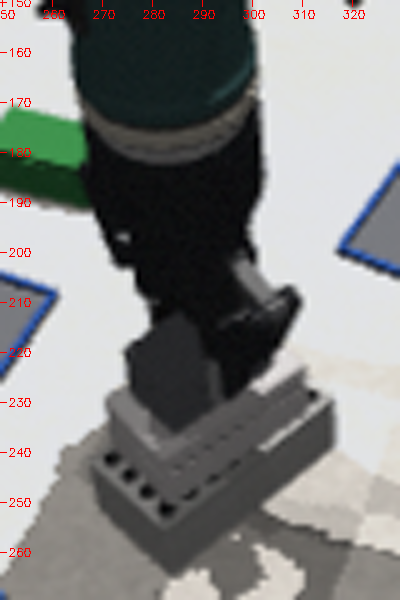

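```bash
python3 -m crank '0 0 -10 0 0 0 255;0 0 -40 0 0 0 255;0 0 -70 0 0 0 255;0 0 -70 0 0 0 255' 30; python3 - <<'E'
from h import *
plan(.4715,-.090,.04,np.radians(2))
E
```

```text
time: 12.18
tool_pos: [0.4785, 0.1203, 0.165]
tcp_rot: [-2.541, -1.847, -0.005]
wrist_force: [0.4, 0.3, -1.6]
width: 0.414
shift [-202.5   58.   124.6] turn [ 0.002 -0.002 -0.349] q6 0.51
```

```bash
python3 -m crank '-60 17 0 0 0 -0.1 255;-120 35 0 0 0 -0.2 255;-170 50 10 0 0 -0.3 255;-202 58 30 0.002 0 -0.349 255;-202 58 60 0.002 0 -0.349 255;-202 58 100 0.002 0 -0.349 255;-202 58 125 0.002 0 -0.349 255;-202 58 130 0.002 0 -0.349 255;-202 58 130 0.002 0 -0.349 255' 30; python3 - <<'E'
from h import *
c=viewer.read_camera('side'); crop(c,'a6',290,140,370,230,7)
plan(.4715,-.090,.011,np.radians(2))
E
```

```text
time: 13.3
tool_pos: [0.4685, -0.0899, 0.0317]
tcp_rot: [-2.178, -2.256, 0.005]
wrist_force: [0.6, 0.7, -1.0]
width: 0.414
shift [ 0.1  2.2 21.5] turn [-0.004 -0.001  0.   ] q6 -0.28
```

View pics/a6.png

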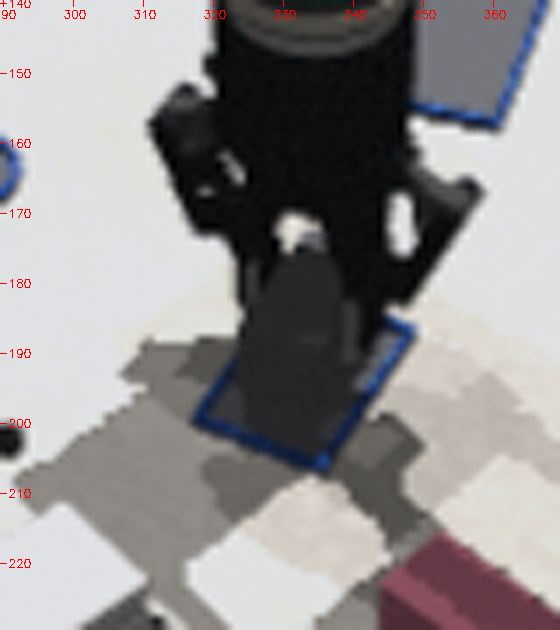

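```bash
python3 - <<'E'
from h import *
S=viewer.read_camera('side')
a=np.radians(2.3); c,s=np.cos(a),np.sin(a)
for z,cx,cy,sx,sy in((.0225,.4685,-.0899,.036,.064),(.002,.4715,-.09,.036,.064),(.007,.4715,-.09,.062,.09)):
    for X,Y in((sx/2,sy/2),(-sx/2,sy/2),(-sx/2,-sy/2)): print(z,w2p(S,[cx+c*X-s*Y,cy+s*X+c*Y,z]).round(1))
E
```

```text
0.0225 [323.8 194.6]
0.0225 [335.1 198.8]
0.0225 [344.7 184.3]
0.002 [323.  198.9]
0.002 [334.1 203.2]
0.002 [343.6 188.7]
0.007 [316.9 199.3]
0.007 [336.2 206.7]
0.007 [349.5 186.2]
```

```bash
python3 - <<'E'
from h import *
S=viewer.read_camera('side')
S['pixels']=np.clip(S['pixels'].astype(float)**.6*9,0,255).astype(np.uint8)
crop(S,'a7',312,165,356,212,15,5)
E
```

```text
(no output)
```

View pics/a7.png

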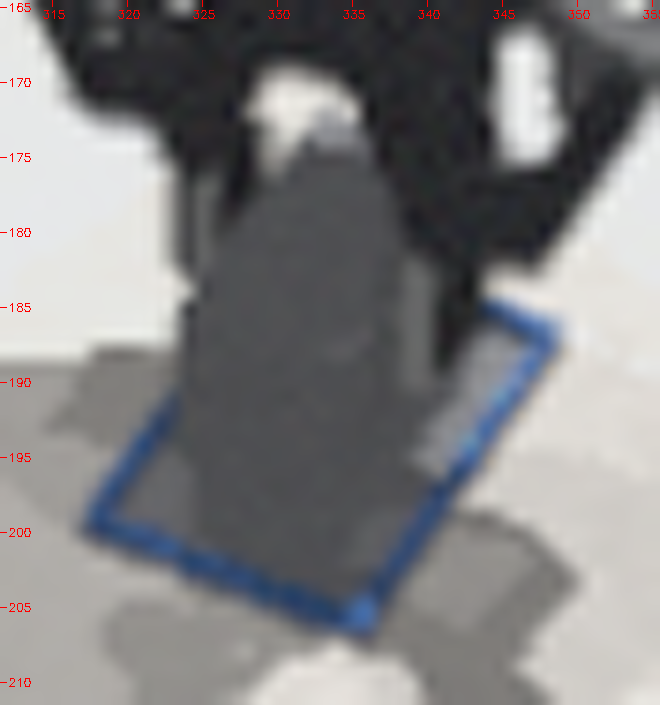

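The slide box's left edge at x≈324 matches the prediction, and the dark patch beneath it is its shadow. Lowering it.

```bash
python3 -m crank '0 2 10 0 0 0 255;0 2 16 0 0 0 255;0 2 19 0 0 0 255;0 2 20 0 0 0 255;0 2 21 0 0 0 255;0 2 21 0 0 0 255' 30
```

```text
time: 14.2
tool_pos: [0.4711, -0.0901, 0.0113]
tcp_rot: [-2.18, -2.257, 0.004]
wrist_force: [-0.9, -0.3, -1.2]
width: 0.416
```

```bash
python3 -m crank '0 0 0.5 0 0 0 255;0 0 1 0 0 0 255;0 0 1 0 0 0 255' 30
```

```text
time: 14.58
tool_pos: [0.4711, -0.0901, 0.0112]
tcp_rot: [-2.179, -2.257, 0.004]
wrist_force: [-3.7, 0.8, 9.5]
width: 0.413
```

Contact made at 9.5 N. Releasing and backing off.

```bash
python3 -m crank '0 0 0 0 0 0 255;0 0 0 0 0 0 120;0 0 0 0 0 0 90;0 0 0 0 0 0 50;0 0 0 0 0 0 0;0 0 0 0 0 0 0;0 0 -20 0 0 0 0;0 0 -60 0 0 0 0;0 0 -110 0 0 0 0;0 0 -150 0 0 0 0;-100 0 -180 0 0 0 0;-150 0 -180 0 0 0 0;-150 0 -180 0 0 0 0;-150 0 -180 0 0 0 0'; python3 - <<'E'
from h import *
c=viewer.read_camera('side'); crop(c,'a8',240,140,370,270,5.5)
c=viewer.read_camera('top'); crop(c,'a8t',240,100,390,220,5)
E
```

```text
time: 16.32
tool_pos: [0.4771, -0.2422, 0.1903]
tcp_rot: [-2.183, -2.254, 0.004]
wrist_force: [-0.2, 0.2, -0.6]
width: 0.999
```

View pics/a8.png

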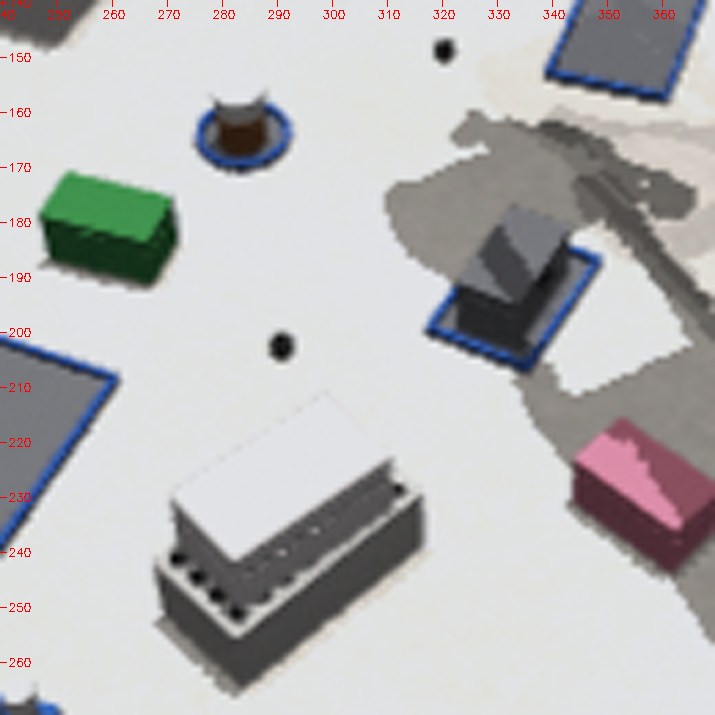

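View pics/a8t.png

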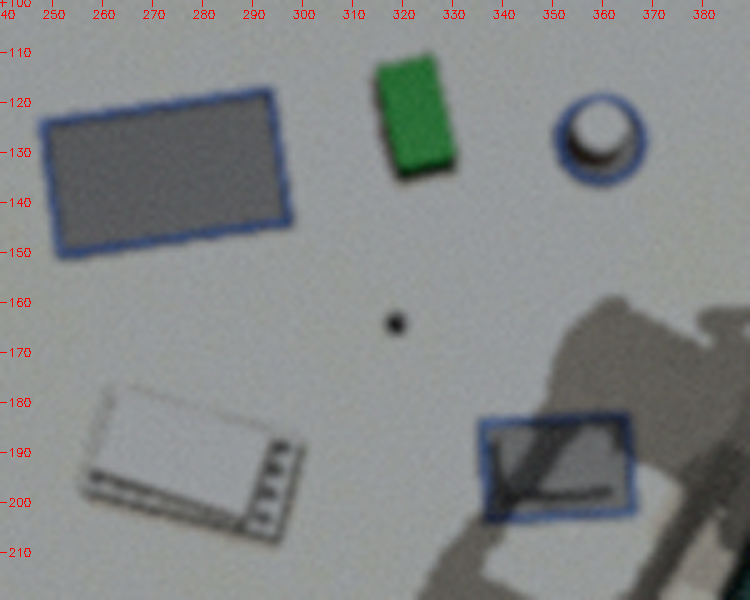

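```bash
python3 - <<'E'
from h import *
T=viewer.read_camera('top');S=viewer.read_camera('side')
ti=[(T,261.9,176.5,1,1),(T,293.5,187.1,1,-1),(T,288.9,203.9,-1,-1),(T,257.5,194.7,-1,1),(S,270.4,229.9,1,1),(S,282.6,241.9,-1,1),(S,311,222.6,-1,-1),(S,299,211,1,-1)]
bl=[(T,255.9,197.5,-1,1),(T,294.9,207.5,-1,-1),(T,299.9,187.5,1,-1),(S,268,242.2,1,1),(S,283.1,255.3,-1,1),(S,316.3,229.5,-1,-1)]
for o,sx,sy,z in((ti,.05,.09,.084),(bl,.06,.116,.044)):
    for oo in(o,[k for k in o if k[0] is T],[k for k in o if k[0] is S]):
        p,r=fitbox(oo,sx,sy,z,[.48,.1,.2]); print((p[:2]*1000).round(1),np.degrees(p[2]).round(1),np.abs(r).max())
plan(.4755,.120,.16,np.radians(-18.3))
plan(.4755,.120,.0575,np.radians(-18.3))
E
```

```text
[474.6 121.1] -18.6 1.1
[473.2 120.1] -18.3 0.8
[475.7 121.8] -19.0 0.6
[474.5 118.9] -15.8 1.5
[473.5 117.3] -16.0 0.6
[475.5 120.2] -15.1 0.8
shift [358.7  12.   30.1] turn [-0.006 -0.001  0.355] q6 -0.55
shift [358.4  12.6 132.6] turn [-0.006 -0.001  0.355] q6 -0.55
```

```bash
python3 -m crank '120 4 10 0 0 0.1 0;240 8 20 0 0 0.2 0;358 12 30 -0.006 -0.001 0.355 0;358 12 30 -0.006 -0.001 0.355 0;358 12 30 -0.006 -0.001 0.355 0;358 12 30 -0.006 -0.001 0.355 0;358 12 30 -0.006 -0.001 0.355 0;358 12 70 -0.006 -0.001 0.355 0;358 12 110 -0.006 -0.001 0.355 0;358 12 128 -0.006 -0.001 0.355 0;358 12 134 -0.006 -0.001 0.355 0;358 12 134 -0.006 -0.001 0.355 0;358 12 134 -0.006 -0.001 0.355 50;358 12 134 -0.006 -0.001 0.355 90;358 12 134 -0.006 -0.001 0.355 255;358 12 134 -0.006 -0.001 0.355 255;358 12 134 -0.006 -0.001 0.355 255;358 12 134 -0.006 -0.001 0.355 255' 45;python3 - <<'E'
from h import *
c=viewer.read_camera('side'); crop(c,'b1',250,170,330,270,6)
E
```

```text
time: 18.77
tool_pos: [0.4769, 0.1184, 0.0576]
tcp_rot: [2.545, 1.838, 0.004]
wrist_force: [-1.0, 0.8, 5.8]
width: 0.577
```

View pics/b1.png

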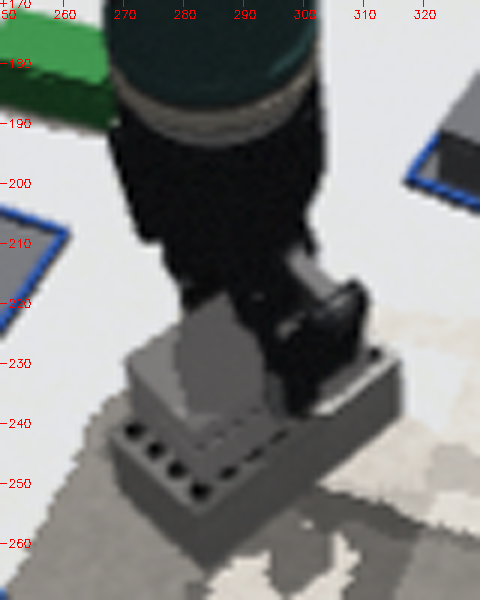

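```bash
python3 -m crank '0 0 -8 0 0 0 255;0 0 -35 0 0 0 255;0 0 -70 0 0 0 255;0 0 -70 0 0 0 255' 45; python3 - <<'E'
from h import *
plan(.516,-.3185,.05,np.radians(11.8))
E
```

```text
time: 19.32
tool_pos: [0.4781, 0.1187, 0.1292]
tcp_rot: [2.544, 1.837, 0.009]
wrist_force: [0.5, -0.1, -1.5]
width: 0.581
shift [-403.3  173.    79.2] turn [ 0.007 -0.001 -0.526] q6 0.51
```

```bash
python3 -m crank '-50 20 0 0 0 -0.06 255;-100 43 0 0 0 -0.12 255;-150 65 0 0 0 -0.18 255;-200 86 0 0 0 -0.25 255;-250 107 0 0 0 -0.32 255;-300 129 0 0 0 -0.4 255;-350 150 0 0 0 -0.46 255;-390 167 0 0.005 0 -0.5 255;-403 173 20 0.007 -0.001 -0.526 255;-403 173 50 0.007 -0.001 -0.526 255;-403 173 80 0.007 -0.001 -0.526 255;-403 173 90 0.007 -0.001 -0.526 255;-403 173 90 0.007 -0.001 -0.526 255' 45; python3 - <<'E'
from h import *
S=viewer.read_camera('side')
S['pixels']=np.clip(S['pixels'].astype(float)**.6*9,0,255).astype(np.uint8)
crop(S,'b2',320,100,385,170,8.5,5)
st=read_state();p=st['tool_pos'];print(st['wrist_force'],st['width'])
plan(.516,-.3185,.016,np.radians(11.8))
a=np.radians(11.8); c,s=np.cos(a),np.sin(a)
z=p[2]-.0136
for zz,sx,sy in((z,.05,.09),(z+.04,.05,.09)):
  for X,Y in((sx/2,sy/2),(-sx/2,sy/2),(-sx/2,-sy/2)): print(zz,w2p(S,[p[0]+c*X-s*Y,p[1]+.0017+s*X+c*Y,zz]).round(1))
E
```

```text
time: 20.95
tool_pos: [0.5121, -0.3179, 0.035]
tcp_rot: [-1.977, -2.433, 0.008]
wrist_force: [0.2, -0.1, -1.1]
width: 0.574
[ 0.22021963 -0.24687704 -2.18474836] 0.5757090964103738
shift [-0.5  2.9 20.4] turn [-0.007 -0.     0.   ] q6 -0.8
0.022824049276204628 [344.4 147.6]
0.022824049276204628 [359.5 150.6]
0.022824049276204628 [366.1 133.7]
0.06282404927620464 [344.9 137.8]
0.06282404927620464 [360.4 140.8]
0.06282404927620464 [367.1 123.9]
```

View pics/b2.png

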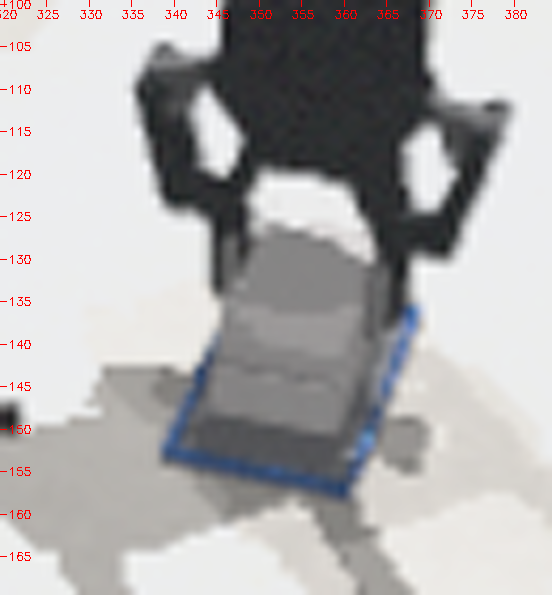

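The box's bottom corners, at about (344.5,148) and (359.5,151), match the prediction. Lowering it.

```bash
python3 -m crank '-0.5 3 10 -0.005 0 0 255;-0.5 3 15 -0.005 0 0 255;-0.5 3 18 -0.005 0 0 255;-0.5 3 19 -0.005 0 0 255;-0.5 3 20 -0.005 0 0 255;-0.5 3 20.5 -0.005 0 0 255;-0.5 3 20.5 -0.005 0 0 255' 45
```

```text
time: 21.88
tool_pos: [0.5162, -0.3187, 0.0162]
tcp_rot: [-1.981, -2.438, 0.001]
wrist_force: [-0.1, -0.3, -2.4]
width: 0.576
```

```bash
python3 -m crank '0 0 0.6 0 0 0 255;0 0 1.2 0 0 0 255;0 0 1.2 0 0 0 255' 45
```

```text
time: 22.25
tool_pos: [0.5164, -0.3188, 0.0157]
tcp_rot: [-1.981, -2.438, 0.001]
wrist_force: [-2.4, 1.0, 5.4]
width: 0.577
```

Contact made. Releasing.

```bash
python3 -m crank '0 0 0 0 0 0 255;0 0 0 0 0 0 80;0 0 0 0 0 0 60;0 0 0 0 0 0 30;0 0 0 0 0 0 0;0 0 0 0 0 0 0;0 0 -20 0 0 0 0;0 0 -60 0 0 0 0;0 0 -110 0 0 0 0;0 0 -150 0 0 0 0;0 -50 -180 0 0 0 0;-60 -100 -180 0 0 0 0;-120 -100 -180 0 0 0 0;-120 -100 -180 0 0 0 0;-120 -100 -180 0 0 0 0'; python3 - <<'E'
from h import *
c=viewer.read_camera('side'); crop(c,'b3',255,120,385,270,4.5)
c=viewer.read_camera('top'); crop(c,'b3t',240,110,470,220,3.4)
E
```

```text
time: 24.12
tool_pos: [0.443, -0.457, 0.1958]
tcp_rot: [-1.983, -2.437, 0.001]
wrist_force: [0.2, 2.0, 1.0]
width: 1.002
```

View pics/b3.png

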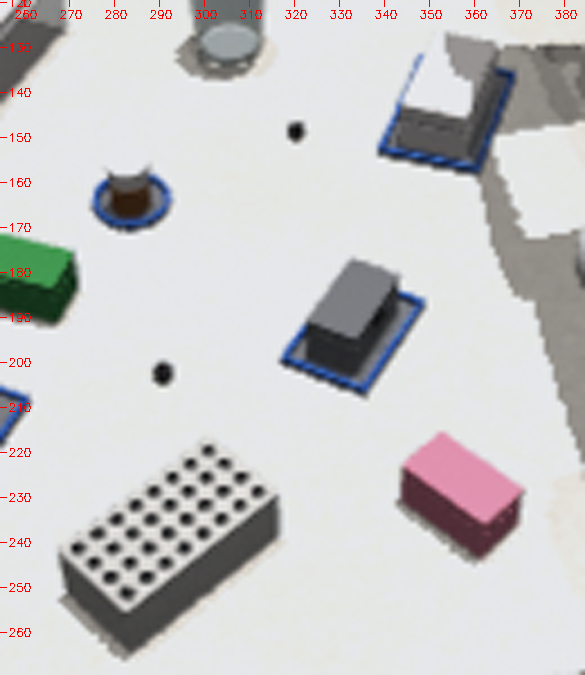

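View pics/b3t.png

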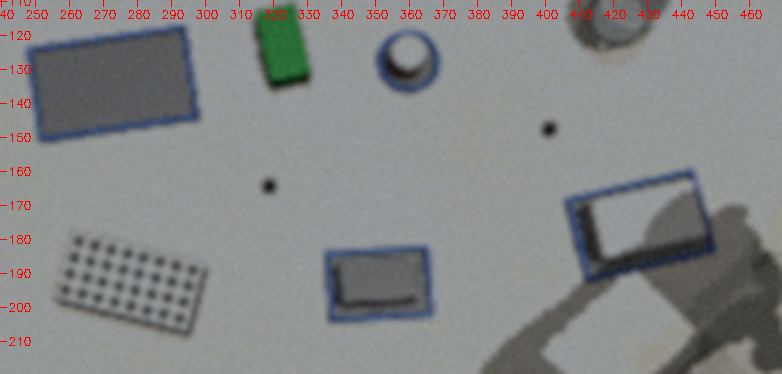

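```bash
python3 - <<'E'
from h import *
T=viewer.read_camera('top');S=viewer.read_camera('side')
bl=[(T,260.7,178,1,1),(T,255.7,197,-1,1),(T,295.4,207,-1,-1),(T,300.4,187.7,1,-1),(S,267.8,242,1,1),(S,283.1,255.2,-1,1),(S,316.6,229,-1,-1),(S,300.5,216.8,1,-1)]
for o,sx,sy,z in((bl,.06,.116,.044),):
    for oo in(o,[k for k in o if k[0] is T],[k for k in o if k[0] is S]):
        p,r=fitbox(oo,sx,sy,z,[.48,.1,.2]); print((p[:2]*1000).round(1),np.degrees(p[2]).round(1),np.abs(r).max())
plan(.475,.120,.12,np.radians(-15.8))
plan(.475,.120,.015,np.radians(-15.8))
E
```

```text
[474.9 118.7] -15.2 1.3
[473.5 116.9] -15.6 0.7
[475.9 120.2] -14.7 0.9
shift [556.1 149.6  75.3] turn [-0.001 -0.     0.483] q6 -1.04
shift [556.  149.7 180.3] turn [-0.001 -0.     0.483] q6 -1.04
```

```bash
python3 -m crank '120 30 0 0 0 0.1 0;240 60 0 0 0 0.2 0;360 90 0 0 0 0.3 0;480 130 30 0 0 0.4 0;555 150 60 0 0 0.476 0;555 150 75 0 0 0.476 0;555 150 75 0 0 0.476 0;555 150 75 0 0 0.476 0;555 150 75 0 0 0.476 0;555 150 75 0 0 0.476 0;555 150 75 0 0 0.476 0;555 150 75 0 0 0.476 0' 80; python3 - <<'E'
from h import *
plan(.475,.119,.0125,np.radians(-15.4))
c=viewer.read_camera('side'); crop(c,'b4',240,150,330,270,5.5)
E
```

```text
time: 25.82
tool_pos: [0.4759, 0.1172, 0.1201]
tcp_rot: [-2.499, -1.903, 0.002]
wrist_force: [-0.2, -0.4, 0.1]
width: 1.002
shift [  1.5  -1.2 107.6] turn [-0.001  0.001 -0.   ] q6 0.46
```

View pics/b4.png

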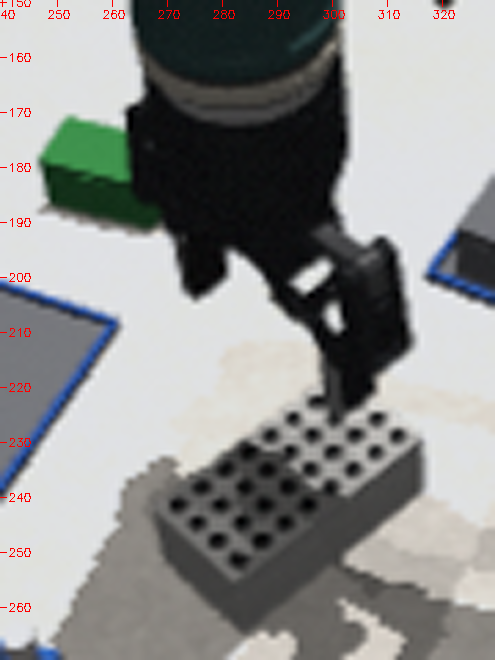

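Fingers straddle the block's short side and are aligned with it. Descending and gripping.

```bash
python3 -m crank '1.5 -1 50 0 0 0 0;1.5 -1 85 0 0 0 0;1.5 -1 102 0 0 0 0;1.5 -1 107 0 0 0 0;1.5 -1 107 0 0 0 0;1.5 -1 107 0 0 0 40;1.5 -1 107 0 0 0 60;1.5 -1 107 0 0 0 255;1.5 -1 107 0 0 0 255;1.5 -1 107 0 0 0 255;1.5 -1 107 0 0 0 255' 80; python3 -m crank '0 0 -4 0 0 0 255;0 0 -15 0 0 0 255;0 0 -35 0 0 0 255;0 0 -60 0 0 0 255;0 0 -60 0 0 0 255' 80; python3 - <<'E'
from h import *
plan(.6545,.1355,.12,np.radians(6.8))
c=viewer.read_camera('side'); crop(c,'b5',240,150,330,270,5.5)
E
```

```text
time: 27.25
tool_pos: [0.4767, 0.1194, 0.0142]
tcp_rot: [2.5, 1.902, 0.001]
wrist_force: [-0.5, 0.5, 5.7]
width: 0.687
time: 27.88
tool_pos: [0.4777, 0.1195, 0.0751]
tcp_rot: [2.499, 1.901, 0.006]
wrist_force: [0.0, 0.1, -2.7]
width: 0.687
shift [ 62.7 166.3 -44.2] turn [ 0.004 -0.001 -0.389] q6 0.46
```

View pics/b5.png

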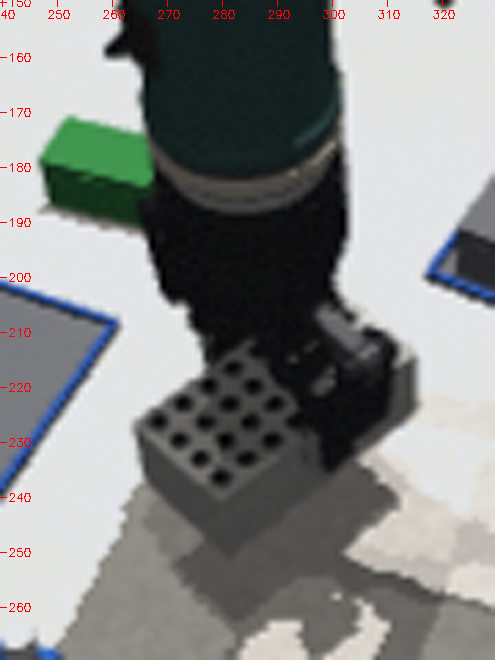

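```bash
python3 -m crank '0 0 -40 0 0 0 255;20 50 -45 0 0 -0.1 255;40 100 -45 0 0 -0.2 255;55 140 -45 0 0 -0.3 255;63 166 -45 0.004 -0.001 -0.389 255;63 166 -45 0.004 -0.001 -0.389 255;63 166 -20 0.004 -0.001 -0.389 255;63 166 10 0.004 -0.001 -0.389 255;63 166 35 0.004 -0.001 -0.389 255;63 166 35 0.004 -0.001 -0.389 255' 80; python3 - <<'E'
from h import *
plan(.6545,.1355,.0165,np.radians(6.8))
S=viewer.read_camera('side'); crop(S,'b6',195,165,275,265,6,5)
p=read_state()['tool_pos'];print(p)
a=np.radians(6.8); c,s=np.cos(a),np.sin(a)
z=p[2]-.0142;sx,sy=.06,.116
for zz in(z,z+.044):
  for X,Y in((sx/2,sy/2),(-sx/2,sy/2),(-sx/2,-sy/2)): print(zz,w2p(S,[p[0]+c*X-s*Y,p[1]+s*X+c*Y,zz]).round(1))
E
```

```text
time: 29.18
tool_pos: [0.6477, 0.1349, 0.0333]
tcp_rot: [-2.08, -2.342, 0.018]
wrist_force: [-1.0, 0.0, -3.4]
width: 0.687
shift [-0.2  7.1 16.7] turn [-0.014  0.001 -0.   ] q6 0.05
[0.6496337  0.13515563 0.035434  ]
0.021234001293003044 [214.7 231.1]
0.021234001293003044 [234.2 238.2]
0.021234001293003044 [256.4 206.9]
0.06523400129300304 [210.8 220.7]
0.06523400129300304 [230.9 227.9]
0.06523400129300304 [254.1 196.3]
```

View pics/b6.png

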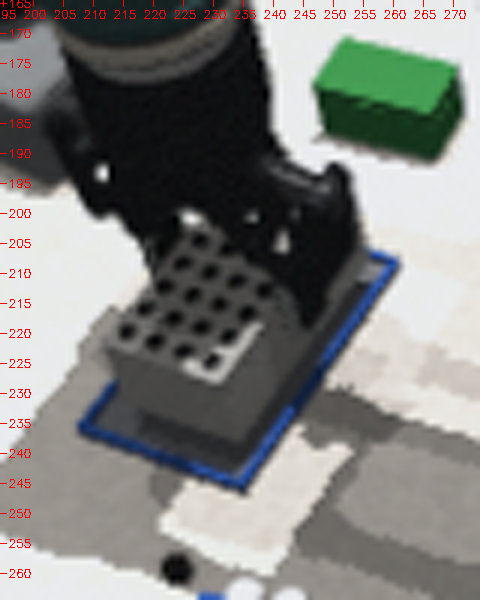

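```bash
python3 -m crank '0 2 2 0 0 0 255;0 2 2 0 0 0 255;0 2 2 0 0 0 255' 80; python3 - <<'E'
from h import *
plan(.6545,.1355,.0165,np.radians(6.8))
E
```

```text
time: 29.6
tool_pos: [0.6551, 0.1359, 0.0368]
tcp_rot: [-2.084, -2.348, 0.004]
wrist_force: [1.0, -0.3, -2.4]
width: 0.691
shift [-0.3 -0.6 20.3] turn [-0.003  0.     0.   ] q6 0.05
```

```bash
python3 -m crank '0 -1 10 -0.003 0 0 255;0 -1 15 -0.003 0 0 255;0 -1 18 -0.003 0 0 255;0 -1 19 -0.003 0 0 255;0 -1 19.5 -0.003 0 0 255;0 -1 19.5 -0.003 0 0 255' 80
```

```text
time: 30.35
tool_pos: [0.6535, 0.1357, 0.0164]
tcp_rot: [-2.085, -2.349, 0.002]
wrist_force: [-1.0, 0.3, -2.2]
width: 0.689
```

```bash
python3 -m crank '0 0 0.6 0 0 0 255;0 0 1.2 0 0 0 255;0 0 1.2 0 0 0 255' 80
```

```text
time: 30.72
tool_pos: [0.6535, 0.1357, 0.0163]
tcp_rot: [-2.085, -2.349, 0.002]
wrist_force: [-4.2, -1.4, 5.1]
width: 0.684
```

```bash
python3 -m crank '0 0 0 0 0 0 255;0 0 0 0 0 0 60;0 0 0 0 0 0 45;0 0 0 0 0 0 20;0 0 0 0 0 0 0;0 0 0 0 0 0 0;0 0 -20 0 0 0 0;0 0 -60 0 0 0 0;0 0 -110 0 0 0 0;0 0 -150 0 0 0 0;0 -50 -180 0 0 0 0;-60 -100 -180 0 0 0 0;-100 -160 -180 0 0 0 0;-200 -220 -180 0 0 0 0;-300 -200 -180 0 0 0 0;-400 -200 -180 0 0 0 0;-500 -200 -180 0 0 0 0;-500 -200 -180 0 0 0 0;-500 -200 -180 0 0 0 0;-500 -200 -180 0 0 0 0'; python3 - <<'E'
from h import *
c=viewer.read_camera('side'); crop(c,'c1',195,120,385,270,4.1)
c=viewer.read_camera('top'); crop(c,'c1t',180,105,470,220,2.7)
crop(c,'c2t',395,145,465,205,9,5)
crop(c,'c3t',240,105,310,160,9,5)
E
```

```text
time: 33.22
tool_pos: [0.5146, -0.3873, 0.1975]
tcp_rot: [2.086, 2.348, -0.003]
wrist_force: [-0.0, 0.7, -0.4]
width: 0.999
```

View pics/c1.png

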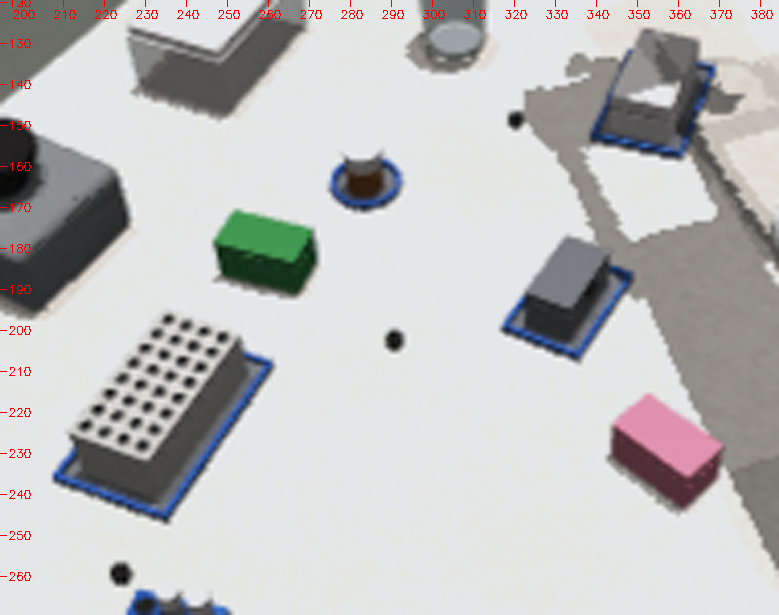

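View pics/c1t.png

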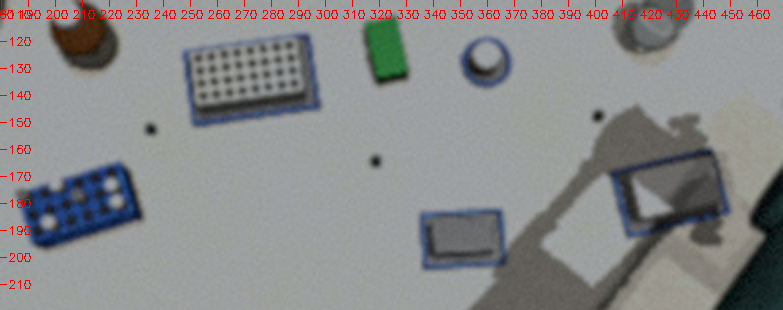

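View pics/c2t.png

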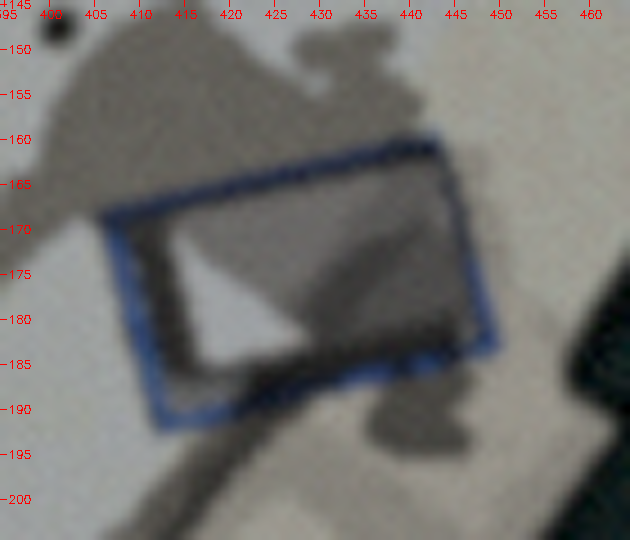

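View pics/c3t.png

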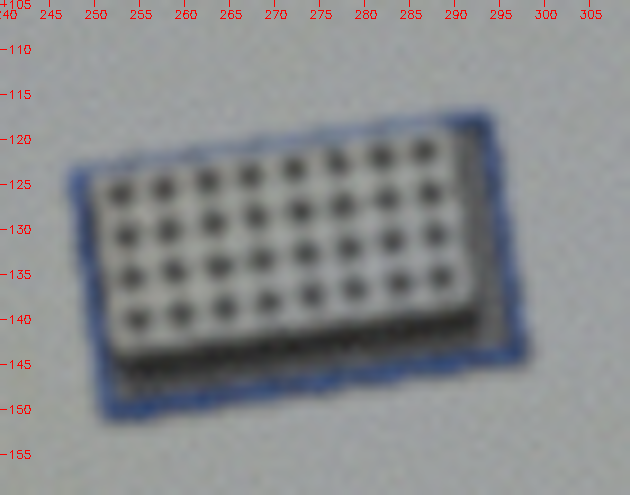

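```bash
python3 - <<'E'
from h import *
T=viewer.read_camera('top');S=viewer.read_camera('side')
bT=[(T,249.5,123.4,1,1),(T,290.6,118,1,-1),(T,292.3,138.7,-1,-1),(T,251.7,142.8,-1,1)]
bS=[(S,211.6,225.1,1,1),(S,231.6,231.7,-1,1),(S,253,201.2,-1,-1)]
tT=[(T,413.4,169.5,1,1),(T,417,184.7,-1,1),(T,443.4,162.8,1,-1)]
tS=[(S,343.8,142.7,1,1),(S,358.6,146.8,-1,1),(S,365,130,-1,-1),(S,351,126.3,1,-1)]
sS=[(S,322.5,189,1,1),(S,334.3,194.6,-1,1),(S,343,181.7,-1,-1),(S,333.5,177.3,1,-1)]
for n,o,sx,sy,z,t in(('block T',bT,.06,.116,.046,(653.4,133.4)),('block S',bS,.06,.116,.046,(655.3,137.1)),('tip T',tT,.05,.09,.042,(515,-318.6)),('tip S',tS,.05,.09,.042,(516.2,-315.5)),('slide S',sS,.036,.064,.038,(472.2,-88.7))):
    p,r=fitbox(o,sx,sy,z,[t[0]/1000,t[1]/1000,.1]); print(n,(p[:2]*1000-t).round(1),np.degrees(p[2]).round(1),np.abs(r).max())
print('jar T',p2w(T,359.9,123.8,.042)[:2]*1000-[666.3,-124.4])
print(read_state()['wrist_force'])
E
```

```text
block T [-0.5  0.5] 5.1 0.6
block S [-1.6 -0.9] 8.0 0.8
tip T [-1.2  1.1] 9.7 1.0
tip S [-0.5  2.1] 11.4 0.6
slide S [-0.6 -0.3] -0.4 1.3
jar T [0.8393354  1.70007073]
[-0.1233533   0.39455701 -1.06976581]
```

All four items are within about 2.5 mm of their tray centres and the arm is clear. Handing in.

```bash
python3 - <<'E'
from h import *
a=cv2.imread('pics/top0.png'); c=viewer.read_camera('top')['pixels'][:,:,::-1]
d=np.abs(a[155:205,180:240].astype(int)-c[155:205,180:240]); print('rack diff',d.mean(),d.max())
print(job.finish_job())
E
```

```text
rack diff 18.36788888888889 31
the job is handed in; nothing more can be done
None
```

I took the stack apart from the top down and set each thing straight into its own tray: the jar, then the slide box, the tip box and the tube block. Each was lowered to light contact (5–10 N at the wrist) before I released it. I handed the job in at about 33 s on the robot's clock, with the gripper open and holding nothing, about 0.2 m above the bench.

**Placement:** in the last pictures each centre was within about 2.5 mm of its tray's centre, with the boxes turned within about 3° of their trays. The block and tip box were checked in both views. The slide box was measured only in the side view and the jar only in the top view. Tilt and seating height were judged by eye and from the contact heights, not measured.

**Camera disagreement:** the two cameras' absolute tray positions differed by 2–4 mm, which is about the stated calibration. I used the average.

**Rack:** the arm never worked on it, and it looks in place in the last pictures. A before/after comparison of that patch showed an average change of 18 grey levels, with no change above 31. I read that as a brightness shift rather than movement, but I did not measure the rack's position separately.

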